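# Raise the side wall of a brazing hearth in running bond

### The arm

A 6-joint arm with a two-finger parallel gripper is mounted at the origin on a cart in front of the work surface, level with it; the furniture and walls round the work are solid. World frame = base frame: x ahead of the robot, y to its left, z up, the work surface at z = 0. Lengths are in m, angles in rad, forces in N, time in s.
With the tool pointing down it reaches from about 0.275 to 0.975 m from the base axis. Payload 8.4 kg.
Tool frame: the origin (TCP) lies on the centre line of the jaws, within the pads' length; the fingertips stand 17 mm ahead of it and the grasp point (between the pads) lies 2 mm behind it; z points along the fingers, y is the line along which they close (so a half turn about z gives the same grasp; the last joint's range is limited). The gripper opens to 92 mm and grips with 3 to 60 N. Pads are 20 mm wide; open, the fingers measure 128 mm over their backs; the gripper's body (75 mm by 189 mm) begins 69 mm behind the grasp point.
Start: joints at [-1.276, 0.353, 1.633, -0, 1.155, -0.002], TCP at [0.183, -0.598, 0.232] pointing down, gripper open.
Joint ranges: [-2.63, 2.63], [-0.92, 2.1], [0.06, 2.66], [-1.3, 4.44], [0, 2.69], [-3.02, 3.02]. Speed limits (rad/s): [2.22, 2.22, 2.79, 3.14, 3.14, 3.14].

### API

Orientations are given as a rotation vector (axis times angle).
In Python, from rig import env gives the robot as it stands.
- The arm moves only by the shell command python3 jog.py 'ROWS' [OPENING] [FORCE]. ROWS is rows parted by semicolons, their numbers by spaces, 1 to 12 of them, each of 6 numbers: dx, dy, dz in m, then a rotation vector rx, ry, rz in rad; each row is the pose to reach, as a shift and turn from the pose commanded when the command began, along the tool's axes at that moment; what a row does not reach only later rows make up. A row lasts 1/8 s, in which the tool goes at most 0.0625 m and 0.188 rad, less where a joint would pass 70% of its speed; a pose out of reach is approached as far as the arm can. OPENING is the opening from 0.0 (shut) to 1.0 (fully open), set as the command begins (- or left out keeps the last). The fingers move at their own pace and stop on an object; FORCE is the grip in N (left out, the last holds). Time passes only in rows, so rows that do not move let the fingers close. It prints the time, the measured TCP pose, the force, the opening and the grip force at its end.
- env.get_obs(): the state, without advancing time (a new reading comes with each control period).
- env.grab_frame(name): name is "scene" or "top"; returns the picture (400x640x3 uint8, red, green, blue); there is no depth.
- env.get_calibration(name): a dict with "intrinsics" (3x3 intrinsics, pixels), "eye" and "rotation" of the camera in the world. Camera axes: x right, y up, looking along -z (the intrinsics and any distortion apply to the point x, -y, -z); pixel columns grow to the right and rows downward; lengths in m; the calibration is good to about 2 mm. A picture is of the moment at which its call begins. get_calibration takes no time and is no camera call.
- env.hand_in(): hands the job in; it is judged then, once.
The state is a dict: "time_s": time; "qpos": joint angles; "joint_vel": joint speeds; "joint_torque": joint torques, N m; "tcp_pos": TCP position; "ee_rot": TCP orientation; "wrist_force": force on the tool from outside, world axes, zero at the start; "moment": the same for the moment, N m; "gripper_width": opening from 0.0 (shut) to 1.0 (fully open); "gripper_force": force on a finger pad.
Only numpy, scipy, OpenCV 4.12 (cv2) and the standard library are available. Lean on these libraries where they do the work, as an engineer would, in place of code of your own. Each camera call takes 0.05 s, during which the arm holds its last target. There are 200 camera calls.

### The job

Raise the side wall of the brazing hearth by two courses in running bond, dry: lay the two whole and the two half firebricks flat on the course already laid, between the brick back wall and the steel end stop, so that each course is one whole and one half brick with its joint over the middle of the whole brick beneath, and the sides are flush with the bricks below. Set the bricks down rather than dropping them, do not knock the fume hood, and leave the tin, the sanding block, the wooden block and the steel piece on the hearth where they are.

Things in the scene. Friction and masses are not known exactly. Their poses are not given: they have to be found in the camera images.
- hearth: brazing hearth fixed on the bench: dark steel tray (x -118 to +189, y -130 to +130 mm, rim 26 mm high), pale firebrick floor 14 mm up. Origin on the bench; x away from the robot, y left, z up. Firebrick back wall along y, face at x = 115 mm, 58 mm thick, top 140 mm up. Side wall along x, centred on y = -90 mm, 58 mm thick; only its first course is there (fixed, top 56 mm up).
- wing (a point): start of the new courses: in the back wall's face, on the side wall's centreline, at the top of the first course; axes as the hearth's (x into the back wall). From here along -x: first course = whole brick 2 to 126 mm, half brick 128 to 189 mm; end stop's face at 193 mm. So a new course (whole + half = 185 mm) has 8 mm to spare: 2 mm at the wall, 2 mm joint, rest at the stop.
- stop (a point): top edge, middle, inner face of the upright steel end-stop plate that ends the side wall at the robot's side: 5 mm thick, 56 mm wide across the wall, top 119 mm above the bench (halfway up the third course); foot and braces on its robot side. Axes as the hearth's.
- hood: grey sheet-steel fume hood fixed to the hearth, same origin and axes: back plate behind the back wall, canopy 260 mm wide over the rear; front lip at x = 45 mm (70 mm before the back wall's face), lower edge 320 mm above the bench, duct stub on top to 430 mm. It overhangs the wall's rear end: the tool cannot stand upright there, but must lean back towards the robot by 25 to 35 degrees.
- whole_1: loose whole firebrick, pale, plain, 124 (x) x 58 (y) x 42 (z) mm, about 0.23 kg, lying flat on the bench right of the hearth. Origin: centre of its underside; x along its length.
- whole_2: the other loose whole firebrick, same as whole_1; the two are interchangeable.
- half_1: loose half firebrick, pale, plain, 61 (x) x 58 (y) x 42 (z) mm, about 0.11 kg, lying flat on the bench right of the hearth. Origin: centre of its underside. Either pair of sides may be gripped, and laid either way round.
- half_2: the other loose half firebrick, same as half_1 and interchangeable with it, lying on the bench in front of the hearth.
- screw_tin: round open tin of screws, 67 mm across, 87 mm tall, standing on the bench right of the hearth's rear; to be left alone. Origin: centre of its underside.
- sanding_block: grey and green sanding block 62 x 115 x 34 mm on the bench to the right; not a brick, to be left alone. Origin: centre of its underside; y along its length.
- wood_block: beech packing block 45 x 100 x 40 mm on the bench to the right; not a brick, to be left alone. Origin: centre of its underside; y along its length.
- steel_offcut: flat steel bar 30 x 110 x 6 mm with a drilled hole, the workpiece lying on the hearth floor left of the side wall; to be left alone. Origin: centre of its underside; y along its length.

How it is judged:
On the way:
1. the second course is laid: a half brick against the back wall and a whole brick between it and the end stop (((x of half_1 in the frame of wing between -0.0395 and -0.0255 m and y of half_1 in the frame of wing between -0.006 and 0.006 m and z of half_1 in the frame of wing between -0.004 and 0.004 m and angle between half_1's own z axis and vertical below 0.05 rad and (angle between the x axis of half_1 and the x axis of wing, either way round below 0.07 rad or angle between the y axis of half_1 and the x axis of wing, either way round below 0.07 rad)) or (x of half_2 in the frame of wing between -0.0395 and -0.0255 m and y of half_2 in the frame of wing between -0.006 and 0.006 m and z of half_2 in the frame of wing between -0.004 and 0.004 m and angle between half_2's own z axis and vertical below 0.05 rad and (angle between the x axis of half_2 and the x axis of wing, either way round below 0.07 rad or angle between the y axis of half_2 and the x axis of wing, either way round below 0.07 rad))) and ((x of whole_1 in the frame of wing between -0.134 and -0.12 m and y of whole_1 in the frame of wing between -0.006 and 0.006 m and z of whole_1 in the frame of wing between -0.004 and 0.004 m and angle between whole_1's own z axis and vertical below 0.05 rad and angle between the x axis of whole_1 and the x axis of wing, either way round below 0.07 rad) or (x of whole_2 in the frame of wing between -0.134 and -0.12 m and y of whole_2 in the frame of wing between -0.006 and 0.006 m and z of whole_2 in the frame of wing between -0.004 and 0.004 m and angle between whole_2's own z axis and vertical below 0.05 rad and angle between the x axis of whole_2 and the x axis of wing, either way round below 0.07 rad))), for 0.2 s.
At the end, for the whole second after the job is handed in: From back wall to end stop, course 2 is a half then a whole brick, course 3 a whole then a half, all flat and at rest, each within 7 mm of its place along the wall (2 mm joints), 6 mm across it (flush), 4 mm in height, and square within 0.07 rad ((((x of half_1 in the frame of wing between -0.0395 and -0.0255 m and y of half_1 in the frame of wing between -0.006 and 0.006 m and z of half_1 in the frame of wing between -0.004 and 0.004 m and angle between half_1's own z axis and vertical below 0.05 rad and (angle between the x axis of half_1 and the x axis of wing, either way round below 0.07 rad or angle between the y axis of half_1 and the x axis of wing, either way round below 0.07 rad)) and (x of half_2 in the frame of wing between -0.1655 and -0.1515 m and y of half_2 in the frame of wing between -0.006 and 0.006 m and z of half_2 in the frame of wing between 0.038 and 0.046 m and angle between half_2's own z axis and vertical below 0.05 rad and (angle between the x axis of half_2 and the x axis of wing, either way round below 0.07 rad or angle between the y axis of half_2 and the x axis of wing, either way round below 0.07 rad))) or ((x of half_2 in the frame of wing between -0.0395 and -0.0255 m and y of half_2 in the frame of wing between -0.006 and 0.006 m and z of half_2 in the frame of wing between -0.004 and 0.004 m and angle between half_2's own z axis and vertical below 0.05 rad and (angle between the x axis of half_2 and the x axis of wing, either way round below 0.07 rad or angle between the y axis of half_2 and the x axis of wing, either way round below 0.07 rad)) and (x of half_1 in the frame of wing between -0.1655 and -0.1515 m and y of half_1 in the frame of wing between -0.006 and 0.006 m and z of half_1 in the frame of wing between 0.038 and 0.046 m and angle between half_1's own z axis and vertical below 0.05 rad and (angle between the x axis of half_1 and the x axis of wing, either way round below 0.07 rad or angle between the y axis of half_1 and the x axis of wing, either way round below 0.07 rad)))) and (((x of whole_1 in the frame of wing between -0.134 and -0.12 m and y of whole_1 in the frame of wing between -0.006 and 0.006 m and z of whole_1 in the frame of wing between -0.004 and 0.004 m and angle between whole_1's own z axis and vertical below 0.05 rad and angle between the x axis of whole_1 and the x axis of wing, either way round below 0.07 rad) and (x of whole_2 in the frame of wing between -0.071 and -0.057 m and y of whole_2 in the frame of wing between -0.006 and 0.006 m and z of whole_2 in the frame of wing between 0.038 and 0.046 m and angle between whole_2's own z axis and vertical below 0.05 rad and angle between the x axis of whole_2 and the x axis of wing, either way round below 0.07 rad)) or ((x of whole_2 in the frame of wing between -0.134 and -0.12 m and y of whole_2 in the frame of wing between -0.006 and 0.006 m and z of whole_2 in the frame of wing between -0.004 and 0.004 m and angle between whole_2's own z axis and vertical below 0.05 rad and angle between the x axis of whole_2 and the x axis of wing, either way round below 0.07 rad) and (x of whole_1 in the frame of wing between -0.071 and -0.057 m and y of whole_1 in the frame of wing between -0.006 and 0.006 m and z of whole_1 in the frame of wing between 0.038 and 0.046 m and angle between whole_1's own z axis and vertical below 0.05 rad and angle between the x axis of whole_1 and the x axis of wing, either way round below 0.07 rad))) and linear speed of each of whole_1, whole_2, half_1, half_2 below 0.02 m/s); the robot touches nothing.
It fails at once if the fume hood is knocked (more than 6 N) (contact force between anything else and hood above 6 N).
It fails at once if the tin, sanding block, wooden block or steel piece is moved more than 25 mm (distance of any of screw_tin, sanding_block, wood_block, steel_offcut from where it was at the start of the episode above 0.025 m).
It fails at once if a brick is dropped (falls free faster than 0.7 m/s) ((linear speed of whole_1 above 0.7 m/s and contact force between the fingers and whole_1 below 0.05 N) or (linear speed of whole_2 above 0.7 m/s and contact force between the fingers and whole_2 below 0.05 N) or (linear speed of half_1 above 0.7 m/s and contact force between the fingers and half_1 below 0.05 N) or (linear speed of half_2 above 0.7 m/s and contact force between the fingers and half_2 below 0.05 N)).
It also fails if it takes over 72 s, if anything falls off the work surface, if the arm or the gripper's body presses on something with over 40 N, if the wrist force passes 120 N, or if a joint passes its speed limit or range.

## Working session

There is one attempt and no reset: what is moved stays moved. The work goes in short steps, Python scripts to look and compute and a shell command to move; the robot and the scene stay as the last step left them, time stands still between calls to the robot, and variables do not carry over. Pictures are saved under pics/ and viewed, at most 10 in all, crops included, and the job is handed in when it is done.

```bash
ls; mkdir -p pics; python3 - <<'E'
from rig import env
import cv2
for n in("scene","top"):
    cv2.imwrite(f"pics/{n}0.png",env.grab_frame(n)[:,:,::-1]); c=env.get_calibration(n); print(n,c)
print(env.get_obs())
E
```

```text
jog.py
pics
rig.py
scene {'intrinsics': array([[489.61231787,   0.        , 315.23581004],
       [  0.        , 489.61231787, 197.12869306],
       [  0.        ,   0.        ,   1.        ]]), 'eye': array([0.1340067 , 0.59178064, 0.94785767]), 'rotation': array([ 0.29141932, -0.98612178, -2.35858171])}
top {'intrinsics': array([[406.21353182,   0.        , 316.7961359 ],
       [  0.        , 406.21353182, 195.26808188],
       [  0.        ,   0.        ,   1.        ]]), 'eye': array([ 0.38277419, -0.10066939,  1.03207981]), 'rotation': array([ 0.1728836 , -0.16695897, -1.51701344])}
{'time_s': 0.1, 'qpos': array([-1.27639549e+00,  3.53565925e-01,  1.63402818e+00, -8.93532618e-06,
        1.15520979e+00, -2.45008489e-03]), 'joint_vel': array([ 0.0003585 , -0.00223838, -0.00233445, -0.0011658 , -0.00146908,
        0.00088067]), 'joint_torque': array([ 1.70104067e-04, -5.94907665e+01, -3.34932232e+01,  6.99947099e-02,
        1.84198853e-02, -9.07629641e-06]), 'tcp_pos': array([ 0.18266714, -0.59728084,  0.23096037]), 'ee_rot': array([-3.10586645e+00, -4.64410717e-01,  2.89339726e-04]), 'wrist_force': array([-0.23499162,  0.63654766, -0.31172089]), 'moment': array([-0.00999527, -0.00385826,  0.00228233]), 'gripper_force': 0.0, 'gripper_width': 1.0002626594312827}
```

View pics/scene0.png

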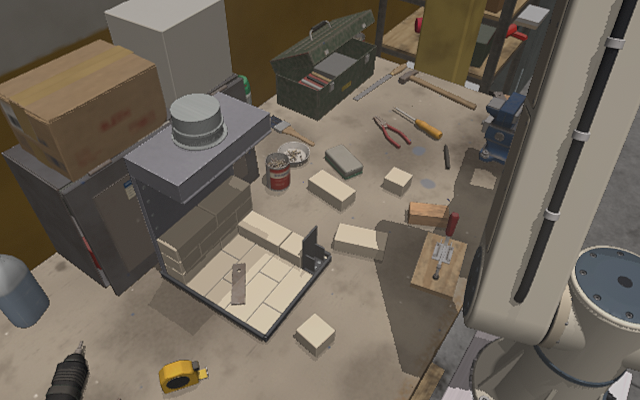

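View pics/top0.png

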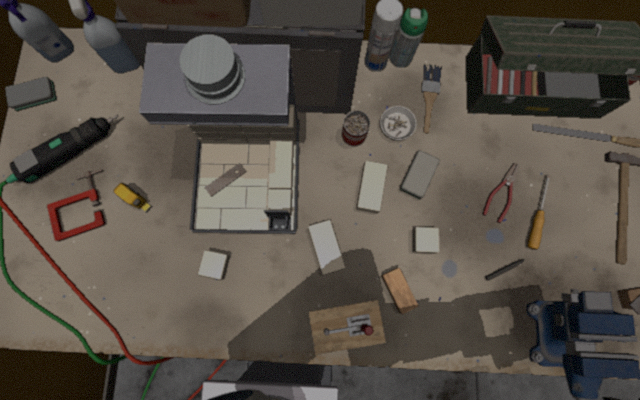

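```bash
cat > h.py <<'E'
import numpy as np,cv2
from scipy.spatial.transform import Rotation as R
from rig import env
C={n:env.get_calibration(n) for n in("scene","top")}
def ray(n,px,z):
    c=C[n];K=c["intrinsics"];px=np.atleast_2d(np.array(px,float))
    d=np.c_[(px[:,0]-K[0,2])/K[0,0],-(px[:,1]-K[1,2])/K[1,1],-np.ones(len(px))]
    d=R.from_rotvec(c["rotation"]).apply(d); return c["eye"]+d*((z-c["eye"][2])/d[:,2])[:,None]
def proj(n,P):
    c=C[n];K=c["intrinsics"];p=R.from_rotvec(c["rotation"]).inv().apply(np.atleast_2d(P)-c["eye"])
    return np.c_[K[0,2]+K[0,0]*p[:,0]/-p[:,2],K[1,2]-K[1,1]*p[:,1]/-p[:,2]]
E
python3 - <<'E'
import cv2,numpy as np
from h import *
t=cv2.imread("pics/top0.png")
cv2.imwrite("pics/topc.png",cv2.resize(t[120:280,180:380],None,fx=4,fy=3.75*1,interpolation=cv2.INTER_CUBIC))
s=cv2.imread("pics/scene0.png")
cv2.imwrite("pics/scc.png",cv2.resize(s[150:360,150:430],None,fx=2.85,fy=2.85,interpolation=cv2.INTER_CUBIC))
for n,img,pts in(("top",t,[(372,187),(325,240),(426,237),(212,264),(282,165)]),("scene",s,[(333,186),(357,237),(398,178),(315,330),(265,232)])):
    hsv=cv2.cvtColor(img,cv2.COLOR_BGR2HSV)
    for p in pts: print(n,p,hsv[p[1],p[0]])
E
```

```text
top (372, 187) [ 28  20 155]
top (325, 240) [ 21  11 159]
top (426, 237) [ 23  19 157]
top (212, 264) [ 24  16 156]
top (282, 165) [ 26  24 158]
scene (333, 186) [ 18  49 204]
scene (357, 237) [ 18  48 203]
scene (398, 178) [ 18  49 203]
scene (315, 330) [ 20  45 205]
scene (265, 232) [ 18  50 199]
```

View pics/topc.png

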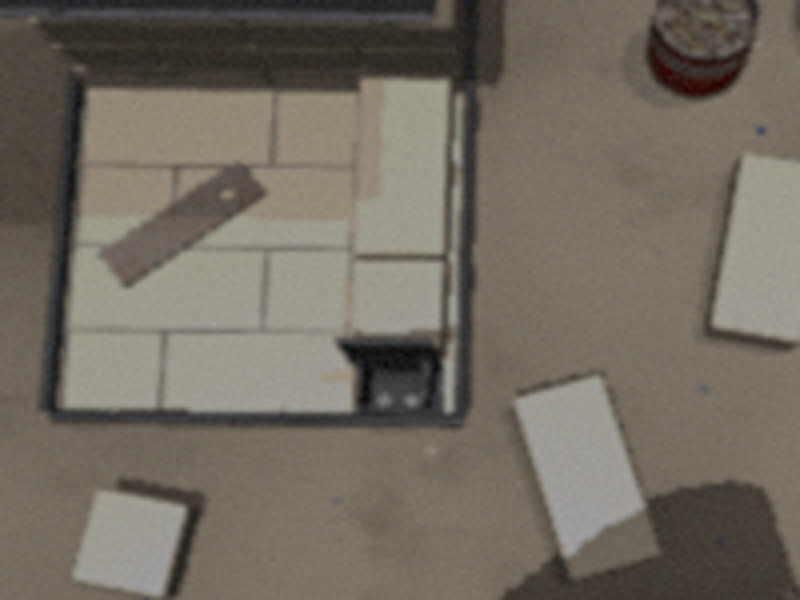

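View pics/scc.png

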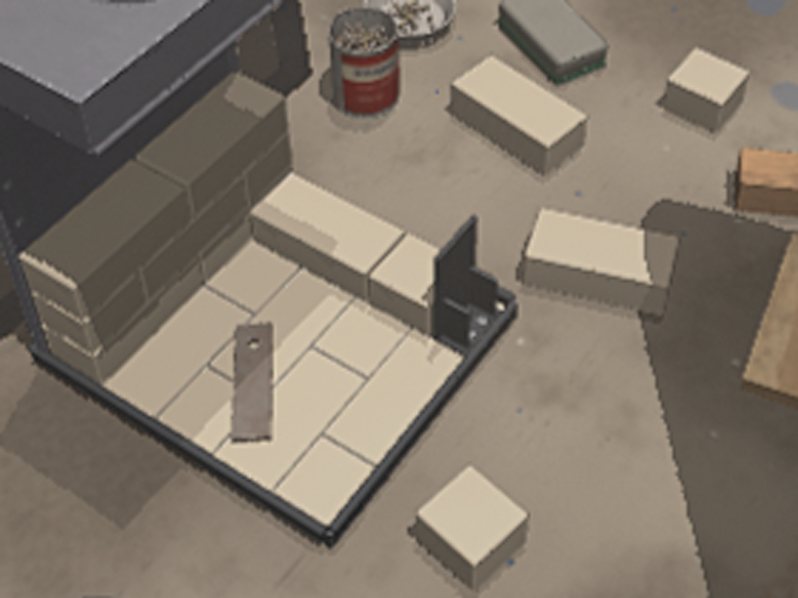

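```bash
python3 - <<'E'
from h import *
np.set_printoptions(precision=4,suppress=True)
t=cv2.imread("pics/top0.png");s=cv2.imread("pics/scene0.png")
T=lambda l:[(180+x/4,120+y/3.75) for x,y in l]
S=lambda l:[(150+x/2.85,150+y/2.85) for x,y in l]
def rect(P):
    (c,sz,a)=cv2.minAreaRect(np.float32(P[:,:2]*1000)); 
    if sz[0]<sz[1]: sz=sz[::-1];a+=90
    return np.array([*c,*sz,a])
for n,img,pts,vt in(("top",t,[(372,187),(426,237),(212,264),(320,236)],138),("scene",s,[(333,186),(398,178),(315,330),(350,237)],180)):
    v=cv2.cvtColor(img,cv2.COLOR_BGR2HSV); m=cv2.inRange(v,(0,0,vt),(40,70,255))
    nl,L=cv2.connectedComponents(cv2.morphologyEx(m,cv2.MORPH_OPEN,np.ones((3,3))))
    for p in pts:
        mm=np.uint8(L==L[p[1],p[0]]); 
        if L[p[1],p[0]]==0: print("none",p);continue
        k=max(cv2.findContours(mm,0,1)[0],key=cv2.contourArea)[:,0]
        print(n,p,rect(ray(n,k,.042)))
print("B top",rect(ray("top",T([(517,400),(602,375),(660,552),(572,578)]),.042)))
print("B sc",rect(ray("scene",S([(541,208),(681,236),(668,282),(526,254)]),.042)))
print("rim top",ray("top",T([(45,418),(465,423)]),.026))
print("rim scene",ray("scene",S([(36,352),(330,540),(516,300)]),.026))
print("course top BL BR FR FL jL jR",ray("top",T([(360,78),(450,80),(441,332),(350,335),(354,257),(444,257)]),.056))
print("course scene BL BR jL jR",ray("scene",S([(253,210),(294,174),(369,276),(405,235)]),.056))
print("stop",ray("top",T([(339,342),(442,348)]),.119),ray("scene",S([(434,262),(474,217)]),.119))
print("offcut",ray("top",T([(112,268),(252,180)]),.02))
E
```

```text
top (372, 187) [ 634.4683 -229.9652  120.5776   54.2383  171.8947]
top (426, 237) [ 505.2691 -366.6726   56.8533   51.4411  179.6461]
top (212, 264) [419.9495 153.0161  58.0706  55.1098 170.3959]
top (320, 236) [ 488.4903 -115.4378   92.9735   54.702    19.5293]
scene (333, 186) [ 637.1738 -226.7309  122.2532   55.0985  171.2833]
scene (398, 178) [ 506.4306 -362.6103   57.6041   53.9875  177.4495]
scene (315, 330) [422.3789 156.5494  58.3459  54.946  170.8502]
scene (350, 237) [ 484.9619 -113.3216  104.8848   55.4186   19.4982]
B top [ 475.1685 -121.9703  120.1565   55.3755   19.2257]
B sc [ 475.6036 -117.924   124.2425   54.6407   20.5479]
rim top [[ 0.4984  0.216   0.026 ]
 [ 0.5074 -0.045   0.026 ]]
rim scene [[ 0.7948  0.2342  0.026 ]
 [ 0.4976  0.2262  0.026 ]
 [ 0.5102 -0.0354  0.026 ]]
course top BL BR FR FL jL jR [[ 0.7343  0.0334  0.056 ]
 [ 0.7356 -0.0237  0.056 ]
 [ 0.5624 -0.0286  0.056 ]
 [ 0.5578  0.0268  0.056 ]
 [ 0.61    0.0281  0.056 ]
 [ 0.6126 -0.0274  0.056 ]]
course scene BL BR jL jR [[ 0.7352  0.0353  0.056 ]
 [ 0.7342 -0.0178  0.056 ]
 [ 0.6099  0.0347  0.056 ]
 [ 0.6126 -0.0181  0.056 ]]
stop [[ 0.5419  0.0245  0.119 ]
 [ 0.541  -0.0344  0.119 ]] [[ 0.5442  0.0339  0.119 ]
 [ 0.5457 -0.0221  0.119 ]]
offcut [[0.6034 0.1868 0.02  ]
 [0.6698 0.1028 0.02  ]]
```

```bash
cat >> h.py <<'E'
def edge(img,p,q,w=4,n=60):
    """subpixel line fit: strongest gradient across the segment p-q -> two end points"""
    g=cv2.GaussianBlur(cv2.cvtColor(img,cv2.COLOR_BGR2GRAY).astype(np.float32),(0,0),.8)
    p,q=np.float32(p),np.float32(q);u=(q-p)/np.linalg.norm(q-p);nn=np.float32([-u[1],u[0]])
    a=np.linspace(.08,.92,n)[:,None];o=np.arange(-w,w+.01,.25,dtype=np.float32)
    P=(p+(q-p)*a)[:,None]+nn*o[None,:,None];P=P.astype(np.float32)
    v=cv2.remap(g,P[...,0],P[...,1],1);d=np.abs(np.gradient(v,axis=1));i=d.argmax(1)
    pts=P[np.arange(n),i];off=o[i];k=abs(off-np.median(off))<1.5
    x,y,X,Y=map(float,np.ravel(cv2.fitLine(pts[k],cv2.DIST_HUBER,0,.01,.01)))
    l=np.array([X,Y]);d=np.array([x,y]);return [l+d*np.dot(p-l,d),l+d*np.dot(q-l,d)]
def rot(psi,lean): return R.from_euler("z",psi)*R.from_euler("y",-lean)*R.from_matrix(np.diag([1.,-1,-1]))
def go(P,psi=None,lean=0,tcp=None,rt=None):
    """print shift and turn in tool axes; P = grasp point wanted. angles deg"""
    o=env.get_obs();p0=o["tcp_pos"] if tcp is None else np.array(tcp);r0=R.from_rotvec(o["ee_rot"]) if rt is None else rt
    r1=r0 if psi is None else rot(np.radians(psi),np.radians(lean))
    t=np.array(P)+r1.apply([0,0,.002]);d=r0.inv().apply(t-p0);w=(r0.inv()*r1).as_rotvec()
    print(np.round(d,4),np.round(w,4),"rows %.1f %.1f"%(np.linalg.norm(d)/.0625,np.linalg.norm(w)/.188));return t,r1
E
python3 - <<'E'
from h import *
np.set_printoptions(precision=4,suppress=True)
I={"top":cv2.imread("pics/top0.png"),"scene":cv2.imread("pics/scene0.png")}
T=lambda l:[(180+x/4-.4,120+y/3.75-.4) for x,y in l]
S=lambda l:[(150+x/2.85-.3,150+y/2.85-.3) for x,y in l]
def show(nm,n,seg,z):
    P=ray(n,edge(I[n],*(T if n=="top" else S)(seg)),z)[:,:2];d=P[1]-P[0];print(nm,n,P.ravel(),"deg %.2f"%np.degrees(np.arctan2(d[1],d[0])))
show("courseR","top",[(441,332),(450,80)],.056);show("courseL","top",[(351,320),(360,90)],.056)
show("courseR","scene",[(425,245),(294,174)],.056);show("courseL","scene",[(425,302),(253,207)],.056)
show("front","top",[(45,419),(465,424)],0);show("front","scene",[(332,543),(516,305)],0)
show("left","top",[(47,400),(70,90)],.026);show("left","scene",[(328,543),(36,355)],0)
show("joint","top",[(444,257),(354,257)],.056);show("joint","scene",[(405,235),(369,276)],.056)
show("backjoint","top",[(450,78),(360,77)],.056);show("backjoint","scene",[(294,174),(253,207)],.056)
go((.506,-.365,.15),-1.5,30)
E
```

```text
courseR top [ 0.5635 -0.0373  0.7368 -0.0325] deg 1.59
courseL top [0.5687 0.0277 0.7268 0.031 ] deg 1.19
courseR scene [ 0.5943 -0.0225  0.7354 -0.0178] deg 1.90
courseL scene [0.5568 0.0328 0.7364 0.039 ] deg 1.97
front top [ 0.5095  0.226   0.5172 -0.0423] deg -88.35
front scene [ 0.5156  0.2161  0.5281 -0.0505] deg -87.32
left top [0.5111 0.2097 0.728  0.2163] deg 1.74
left scene [0.5097 0.2095 0.8154 0.2168] deg 1.36
joint top [ 0.6104 -0.0265  0.607   0.0289] deg 93.45
joint scene [ 0.6122 -0.018   0.6111  0.0344] deg 91.15
backjoint top [ 0.7376 -0.0225  0.7349  0.0345] deg 92.66
backjoint scene [ 0.7392 -0.0193  0.7383  0.0325] deg 91.10
[ 0.3781 -0.1271  0.0828] [-0.0857  0.5192  0.3153] rows 6.5 3.3
```

```bash
R='.378 -.127 .083 -.0857 .5192 .3153'; python3 jog.py '.378 -.127 .083 -.0857 .5192 .3153;.378 -.127 .083 -.0857 .5192 .3153;.378 -.127 .083 -.0857 .5192 .3153;.378 -.127 .083 -.0857 .5192 .3153;.378 -.127 .083 -.0857 .5192 .3153;.378 -.127 .083 -.0857 .5192 .3153;.378 -.127 .083 -.0857 .5192 .3153;.378 -.127 .083 -.0857 .5192 .3153;.378 -.127 .083 -.0857 .5192 .3153' 0.85 30
python3 -c "
from h import *
go((.506,-.365,.030),-1.5,30)"
```

```text
time_s: 1.23
tcp_pos: [0.5067, -0.366, 0.1486]
ee_rot: [3.027, -0.039, 0.811]
wrist_force: [0.2, 0.3, 0.1]
gripper_width: 0.849
gripper_force: 0.0
[-0.0599 -0.0011  0.1043] [ 0.001  -0.0002  0.0008] rows 1.9 0.0
```

```bash
python3 jog.py '-.06 -.001 .104 0 0 0;-.06 -.001 .104 0 0 0;-.06 -.001 .104 0 0 0;-.06 -.001 .104 0 0 0'; python3 jog.py '0 0 0 0 0 0;0 0 0 0 0 0;0 0 0 0 0 0;0 0 0 0 0 0;0 0 0 0 0 0;0 0 0 0 0 0' 0 40
python3 - <<'E'
from h import *
for n in("scene","top"):cv2.imwrite(f"pics/{n}1.png",env.grab_frame(n)[:,:,::-1])
E
python3 -c "
import cv2,numpy as np
a=cv2.imread('pics/scene1.png')[130:280,300:500];b=cv2.imread('pics/top1.png')[180:330,330:530]
cv2.imwrite('pics/v1.png',cv2.resize(np.hstack([a,b]),None,fx=2,fy=2))"
```

```text
time_s: 1.72
tcp_pos: [0.5073, -0.366, 0.0302]
ee_rot: [3.026, -0.041, 0.813]
wrist_force: [-0.3, 0.2, 0.4]
gripper_width: 0.854
gripper_force: 0.0
time_s: 2.48
tcp_pos: [0.5081, -0.3655, 0.0308]
ee_rot: [3.024, -0.038, 0.815]
wrist_force: [-5.4, 0.8, 12.5]
gripper_width: 0.628
gripper_force: 40.0
```

View pics/v1.png

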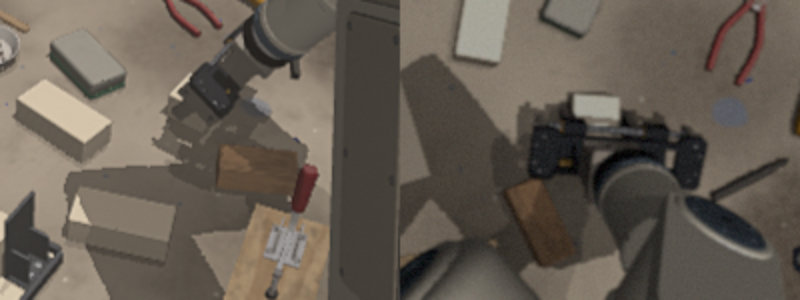

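```bash
python3 -c "
from h import *
t,r=go((.507,-.365,.175));go((.62,.004,.175),1.7,30,t,r)"
```

```text
[ 7.160e-02 -1.000e-04 -1.232e-01] [0. 0. 0.] rows 2.3 0.0
[ 0.0898 -0.3719  0.051 ] [ 0.0304 -0.0031 -0.0469] rows 6.2 0.3
```

```bash
python3 jog.py '.072 0 -.123 0 0 0;.072 0 -.123 0 0 0;.072 0 -.123 0 0 0;.072 0 -.123 0 0 0'; python3 jog.py '.09 -.372 .051 .03 -.003 -.047;.09 -.372 .051 .03 -.003 -.047;.09 -.372 .051 .03 -.003 -.047;.09 -.372 .051 .03 -.003 -.047;.09 -.372 .051 .03 -.003 -.047;.09 -.372 .051 .03 -.003 -.047;.09 -.372 .051 .03 -.003 -.047;.09 -.372 .051 .03 -.003 -.047;.09 -.372 .051 .03 -.003 -.047'
python3 - <<'E'
from h import *
print(env.get_obs()["tcp_pos"])
for n in("scene","top"):cv2.imwrite(f"pics/{n}2.png",env.grab_frame(n)[:,:,::-1])
t,r=go((.70,.005,.11),1.7,30)
a=cv2.imread('pics/scene2.png')[150:300,200:350];b=cv2.imread('pics/top2.png')[100:250,200:350]
cv2.imwrite('pics/v2.png',cv2.resize(np.hstack([a,b]),(800,400),interpolation=cv2.INTER_CUBIC))
E
```

```text
time_s: 3.08
tcp_pos: [0.5088, -0.3655, 0.1739]
ee_rot: [3.022, -0.037, 0.815]
wrist_force: [0.3, 0.8, -1.4]
gripper_width: 0.632
gripper_force: 40.0
time_s: 4.2
tcp_pos: [0.6202, 0.0041, 0.1702]
ee_rot: [-3.027, -0.044, -0.803]
wrist_force: [-0.1, 0.2, -0.8]
gripper_width: 0.628
gripper_force: 40.0
[0.62017071 0.00412332 0.17022501]
[0.0388 0.0008 0.0943] [-0.0006  0.0039 -0.0021] rows 1.6 0.0
```

View pics/v2.png

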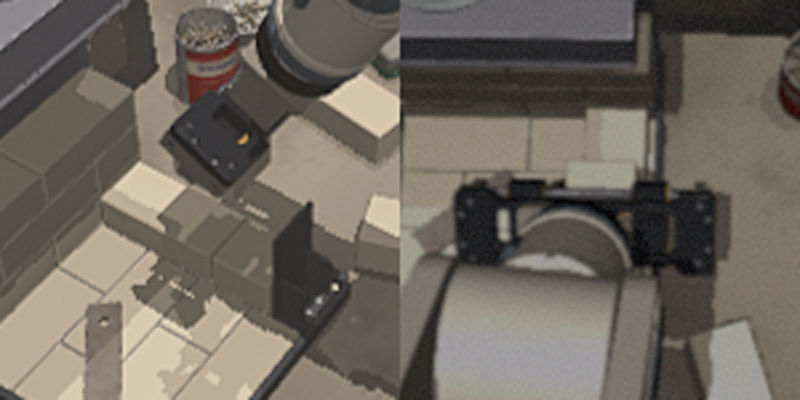

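```bash
python3 - <<'E'
from h import *
np.set_printoptions(precision=4,suppress=True)
a=cv2.imread('pics/top2.png');V=lambda x,y:(200+(x-400)/2.667-.3,100+y/2.667-.3)
for nm,z,L,Rr in(("brick",.181,[(567,184),(569,164)],[(635,184),(633,164)]),("course",.056,[(586,158),(587,112)],[(644,175),(647,112)])):
    for s in(L,Rr):
        print(nm,ray("top",[V(*p) for p in s],z)[:,:2].ravel(),ray("top",edge(a,V(*s[0]),V(*s[1]),2.5),z)[:,:2].ravel())
b0=cv2.imread('pics/top0.png')
for s in([(441,332),(450,80)],[(350,325),(360,90)]):
    p=[(180+x/4-.4,120+y/3.75-.4) for x,y in s];print("course0",ray("top",p,.056)[:,:2].ravel(),ray("top",edge(b0,*p,1.6),.056)[:,:2].ravel())
E
```

```text
brick [0.6246 0.0283 0.6416 0.028 ] [0.6248 0.0297 0.6417 0.0282]
brick [ 0.6272 -0.0271  0.6441 -0.0244] [ 0.6271 -0.0263  0.6442 -0.0248]
course [0.6863 0.0313 0.7319 0.0337] [0.6866 0.028  0.7319 0.0337]
course [ 0.6723 -0.0242  0.7346 -0.0233] [ 0.6723 -0.022   0.7347 -0.0222]
course0 [ 0.5634 -0.0275  0.7366 -0.0226] [ 0.5633 -0.0258  0.7366 -0.0214]
course0 [0.5654 0.0283 0.7268 0.0339] [0.5654 0.0262 0.7268 0.0314]
```

```bash
python3 -c "
from h import *
go((.695,.0066,.10),1.7,30)"; 
```

```text
[ 0.0295 -0.001   0.1005] [-0.0006  0.0039 -0.0021] rows 1.7 0.0
```

```bash
python3 jog.py '.03 -.001 .1005 0 .004 -.002;.03 -.001 .1005 0 .004 -.002;.03 -.001 .1005 0 .004 -.002;.03 -.001 .1005 0 .004 -.002;.03 -.001 .1005 0 .004 -.002'
python3 -c "
from h import *
go((.708,.007,.092),1.7,30)"
```

```text
time_s: 4.92
tcp_pos: [0.6968, 0.0073, 0.1005]
ee_rot: [-3.025, -0.046, -0.815]
wrist_force: [-1.4, 0.3, -0.6]
gripper_width: 0.627
gripper_force: 40.0
[0.0054 0.0007 0.015 ] [-0.0008 -0.0025  0.0006] rows 0.3 0.0
```

```bash
python3 jog.py '-.0048 0 .0082 0 0 0;-.0022 0 .0097 0 0 0;-.0005 0 .0107 0 0 0;.0004 0 .0112 0 0 0;.0004 0 .0112 0 0 0'
```

```text
time_s: 5.55
tcp_pos: [0.7033, 0.0081, 0.0899]
ee_rot: [-3.025, -0.047, -0.813]
wrist_force: [-0.2, -0.1, -1.4]
gripper_width: 0.626
gripper_force: 40.0
```

```bash
python3 jog.py '.0009 0 .0005 0 0 0;.0017 0 .001 0 0 0;.0017 0 .001 0 0 0'
```

```text
time_s: 5.92
tcp_pos: [0.7052, 0.0081, 0.0898]
ee_rot: [-3.025, -0.047, -0.813]
wrist_force: [0.4, -0.1, -0.8]
gripper_width: 0.63
gripper_force: 40.0
```

```bash
python3 jog.py '.0009 0 .0005 0 0 0;.0017 0 .001 0 0 0;.0017 0 .001 0 0 0'
```

```text
time_s: 6.3
tcp_pos: [0.7071, 0.0081, 0.0897]
ee_rot: [-3.025, -0.047, -0.813]
wrist_force: [0.2, 0.6, -0.9]
gripper_width: 0.629
gripper_force: 40.0
```

```bash
python3 jog.py '.0009 .001 .0005 0 0 0;.0017 .001 .001 0 0 0;.0026 .001 .0015 0 0 0;.0026 .001 .0015 0 0 0'
```

```text
time_s: 6.8
tcp_pos: [0.7102, 0.0072, 0.0898]
ee_rot: [-3.025, -0.047, -0.813]
wrist_force: [-1.0, 0.2, -0.8]
gripper_width: 0.629
gripper_force: 40.0
```

```bash
python3 jog.py '.0009 0 .0005 0 0 0;.0017 0 .001 0 0 0;.0017 0 .001 0 0 0'
```

```text
time_s: 7.18
tcp_pos: [0.7121, 0.0073, 0.0897]
ee_rot: [-3.025, -0.047, -0.813]
wrist_force: [-0.8, 0.1, -2.1]
gripper_width: 0.633
gripper_force: 40.0
```

```bash
python3 jog.py '.0009 0 .0005 0 0 0;.0017 0 .001 0 0 0;.0017 0 .001 0 0 0'
```

```text
time_s: 7.55
tcp_pos: [0.713, 0.0073, 0.0892]
ee_rot: [-3.026, -0.047, -0.81]
wrist_force: [-5.5, -0.9, 0.6]
gripper_width: 0.628
gripper_force: 40.0
```

```bash
python3 jog.py '.0009 0 .0005 0 0 0;.0017 0 .001 0 0 0;.0017 0 .001 0 0 0'
```

```text
time_s: 7.92
tcp_pos: [0.713, 0.0074, 0.0884]
ee_rot: [-3.027, -0.047, -0.804]
wrist_force: [-16.2, -0.1, 8.0]
gripper_width: 0.627
gripper_force: 40.0
```

```bash
python3 jog.py '-.0017 0 -.001 0 0 0;-.0039 0 -.0023 0 0 0;-.0039 0 -.0023 0 0 0'; python3 jog.py '-.0007 0 .0013 0 0 0;-.0012 0 .0022 0 0 0;-.0012 0 .0022 0 0 0'
```

```text
time_s: 8.3
tcp_pos: [0.7117, 0.0073, 0.0899]
ee_rot: [-3.025, -0.047, -0.814]
wrist_force: [-0.1, 0.3, -0.8]
gripper_width: 0.627
gripper_force: 40.0
time_s: 8.68
tcp_pos: [0.7115, 0.0073, 0.0871]
ee_rot: [-3.025, -0.047, -0.813]
wrist_force: [-0.4, 0.6, -0.9]
gripper_width: 0.629
gripper_force: 40.0
```

```bash
python3 jog.py '-.0005 0 .0009 0 0 0;-.001 0 .0018 0 0 0;-.001 0 .0018 0 0 0'
```

```text
time_s: 9.05
tcp_pos: [0.7123, 0.0073, 0.0865]
ee_rot: [-3.025, -0.047, -0.816]
wrist_force: [-4.9, 0.4, 10.3]
gripper_width: 0.63
gripper_force: 40.0
```

```bash
python3 jog.py '.0005 0 -.001 0 0 0;.0005 0 -.001 0 0 0;.0005 0 -.001 0 0 0;.0005 0 -.001 0 0 0' .8; python3 jog.py '0 0 -.03 0 0 0;0 0 -.09 0 0 0;0 0 -.14 0 0 0;0 0 -.14 0 0 0'
python3 - <<'E'
from h import *
t,r=go((.475,-.12,.17),19.7,12)
go((.475,-.12,.031),19.7,12,t,r)
E
```

```text
time_s: 9.55
tcp_pos: [0.7115, 0.0073, 0.0861]
ee_rot: [-3.025, -0.047, -0.813]
wrist_force: [0.1, -0.9, -0.1]
gripper_width: 0.8
gripper_force: 0.0
time_s: 10.05
tcp_pos: [0.642, 0.005, 0.2115]
ee_rot: [-3.023, -0.047, -0.822]
wrist_force: [-0.3, -0.0, -0.0]
gripper_width: 0.804
gripper_force: 0.0
[-0.169   0.1196 -0.0489] [ 0.1134 -0.3189 -0.2929] rows 3.4 2.4
[-0.0289  0.      0.136 ] [0. 0. 0.] rows 2.2 0.0
```

```bash
python3 jog.py '-.169 .12 -.049 .1134 -.3189 -.2929;-.169 .12 -.049 .1134 -.3189 -.2929;-.169 .12 -.049 .1134 -.3189 -.2929;-.169 .12 -.049 .1134 -.3189 -.2929;-.169 .12 -.049 .1134 -.3189 -.2929;-.169 .12 -.049 .1134 -.3189 -.2929' .85
python3 - <<'E'
from h import *
for n in("scene","top"):cv2.imwrite(f"pics/{n}3.png",env.grab_frame(n)[:,:,::-1])
go((.475,-.12,.031),19.7,12)
a=cv2.imread('pics/scene3.png')[160:280,220:340];b=cv2.imread('pics/top3.png')[120:240,220:340]
cv2.imwrite('pics/v3.png',cv2.resize(np.hstack([a,b]),(800,400),interpolation=cv2.INTER_CUBIC))
E
```

```text
time_s: 10.8
tcp_pos: [0.4752, -0.1202, 0.1648]
ee_rot: [-3.044, -0.527, -0.311]
wrist_force: [0.3, 0.1, -0.1]
gripper_width: 0.849
gripper_force: 0.0
[-0.0276  0.0003  0.1332] [-0.0019  0.0052  0.0004] rows 2.2 0.0
```

View pics/v3.png

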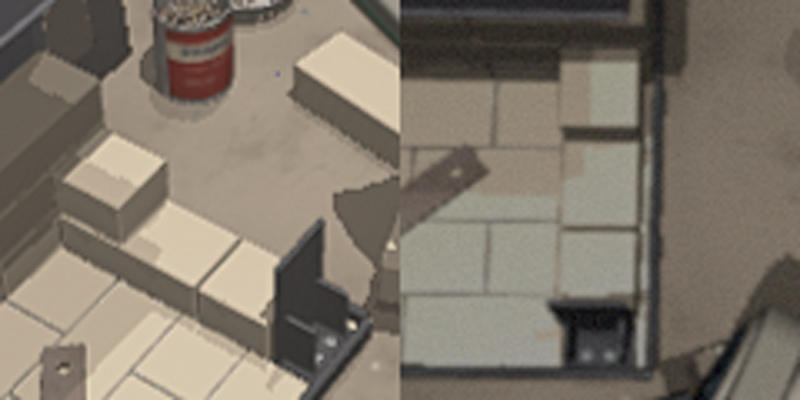

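```bash
python3 - <<'E'
from h import *
np.set_printoptions(precision=4,suppress=True)
a=cv2.imread('pics/top3.png');s=cv2.imread('pics/scene3.png')
k=400/120
V=lambda x,y:(220+(x-400)/k-.35,120+y/k-.35);S=lambda x,y:(220+x/k-.35,160+y/k-.35)
def f(nm,cam,z,seg):
    im,T=(a,V) if cam=="top" else (s,S);p=[T(*q) for q in seg]
    P=ray(cam,edge(im,*p,1.6),z)[:,:2];Q=ray(cam,p,z)[:,:2];d=P[1]-P[0]
    l=lambda A:A[0,1]+(.70-A[0,0])*np.tan(np.radians(1.7))
    print(nm,cam,P.ravel(),"deg %.1f y@.7 fit %.4f click %.4f"%(np.degrees(np.arctan2(d[1],d[0])),l(P),l(Q)))
f("halfL","top",.098,[(561,124),(562,55)]);f("halfR","top",.098,[(637,124),(641,58)])
f("courL","top",.056,[(560,222),(562,146)]);f("courR","top",.056,[(638,222),(640,142)])
f("halfL","scene",.098,[(118,208),(60,182)]);f("halfR","scene",.098,[(166,160),(114,135)])
f("courL","scene",.056,[(195,287),(62,221)]);f("courR","scene",.056,[(275,252),(170,203)])
f("halfF","top",.098,[(563,128),(638,126)]);f("joint","top",.056,[(560,229),(636,228)]);f("jointS","scene",.056,[(201,288),(240,238)]);f("halfFS","scene",.098,[(122,209),(168,161)])
print("stop topedge",ray("top",[V(553,303),V(634,305)],.119)[:,:2].ravel(),ray("scene",[S(276,270),S(322,222)],.119)[:,:2].ravel())
E
python3 jog.py '-.0275 0 .133 0 .005 0;-.0275 0 .133 0 .005 0;-.0275 0 .133 0 .005 0;-.0275 0 .133 0 .005 0'; python3 jog.py '0 0 0 0 0 0;0 0 0 0 0 0;0 0 0 0 0 0;0 0 0 0 0 0;0 0 0 0 0 0;0 0 0 0 0 0' 0 40
```

```text
halfL top [0.6788 0.0266 0.7303 0.0361] deg 10.5 y@.7 fit 0.0272 click 0.0303
halfR top [ 0.6809 -0.0242  0.7312 -0.0216] deg 2.9 y@.7 fit -0.0236 click -0.0246
courL top [0.6157 0.0291 0.6743 0.03  ] deg 0.9 y@.7 fit 0.0316 click 0.0332
courR top [ 0.6184 -0.0257  0.6801 -0.0217] deg 3.7 y@.7 fit -0.0232 click -0.0247
halfL scene [0.6792 0.0363 0.7298 0.0378] deg 1.7 y@.7 fit 0.0369 click 0.0361
halfR scene [ 0.6815 -0.0204  0.7285 -0.0187] deg 2.0 y@.7 fit -0.0199 click -0.0200
courL scene [0.6143 0.0342 0.7317 0.0405] deg 3.1 y@.7 fit 0.0367 click 0.0365
courR scene [ 0.5872 -0.0225  0.6791 -0.0196] deg 1.8 y@.7 fit -0.0192 click -0.0217
halfF top [ 0.6768  0.0281  0.6795 -0.026 ] deg -87.1 y@.7 fit 0.0288 click 0.0287
joint top [ 0.6075  0.03    0.6106 -0.0261] deg -86.9 y@.7 fit 0.0328 click 0.0329
jointS scene [ 0.6111  0.032   0.6121 -0.0199] deg -89.0 y@.7 fit 0.0346 click 0.0348
halfFS scene [ 0.6791  0.0339  0.6821 -0.0213] deg -86.9 y@.7 fit 0.0346 click 0.0353
stop topedge [ 0.5435  0.0228  0.5447 -0.0327] [ 0.546   0.0307  0.5456 -0.0218]
time_s: 11.4
tcp_pos: [0.4749, -0.1195, 0.0296]
ee_rot: [-3.041, -0.529, -0.318]
wrist_force: [1.2, -0.3, -0.4]
gripper_width: 0.85
gripper_force: 0.0
time_s: 12.15
tcp_pos: [0.4754, -0.1201, 0.0311]
ee_rot: [-3.043, -0.528, -0.323]
wrist_force: [-2.2, 2.5, 12.6]
gripper_width: 0.629
gripper_force: 40.0
```

```bash
python3 -c "
from h import *
t,r=go((.475,-.12,.185));go((.6122,.0045,.167),1.7,12,t,r)"
```

```text
[ 0.0319 -0.0004 -0.1486] [0. 0. 0.] rows 2.4 0.0
[ 0.1635 -0.0708  0.0535] [-0.0662 -0.0018  0.3071] rows 3.0 1.7
```

```bash
python3 jog.py '.032 0 -.1485 0 0 0;.032 0 -.1485 0 0 0;.032 0 -.1485 0 0 0;.032 0 -.1485 0 0 0'; python3 jog.py '.1635 -.071 .0535 -.066 -.002 .307;.1635 -.071 .0535 -.066 -.002 .307;.1635 -.071 .0535 -.066 -.002 .307;.1635 -.071 .0535 -.066 -.002 .307;.1635 -.071 .0535 -.066 -.002 .307;.1635 -.071 .0535 -.066 -.002 .307'
python3 - <<'E'
from h import *
for n in("scene","top"):cv2.imwrite(f"pics/{n}4.png",env.grab_frame(n)[:,:,::-1])
go((.6122,.0045,.120),1.7,12)
a=cv2.imread('pics/scene4.png')[160:280,220:340];b=cv2.imread('pics/top4.png')[120:240,220:340]
cv2.imwrite('pics/v4.png',cv2.resize(np.hstack([a,b]),(800,400),interpolation=cv2.INTER_CUBIC))
E
```

```text
time_s: 12.65
tcp_pos: [0.4762, -0.1207, 0.1838]
ee_rot: [-3.044, -0.529, -0.326]
wrist_force: [-0.2, -0.1, -2.5]
gripper_width: 0.627
gripper_force: 40.0
time_s: 13.4
tcp_pos: [0.6103, 0.0042, 0.1611]
ee_rot: [-3.121, -0.047, -0.318]
wrist_force: [0.0, -0.2, -2.4]
gripper_width: 0.63
gripper_force: 40.0
[-0.007  -0.0008  0.0435] [-0.0005  0.0048 -0.0007] rows 0.7 0.0
```

View pics/v4.png

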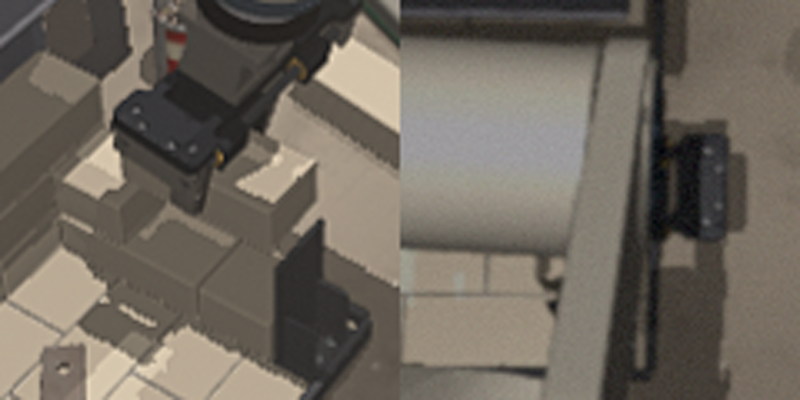

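```bash
python3 - <<'E'
from h import *
k=400/120;S=lambda x,y:(220+x/k-.35,160+y/k-.35)
s=cv2.imread('pics/scene4.png')
for z in(.171,): print(ray("scene",[S(270,206),S(317,164)],z),ray("scene",edge(s,S(270,206),S(317,164),1.6),z))
E
```

```text
[[ 0.55477877  0.02498441  0.171     ]
 [ 0.5517323  -0.02323308  0.171     ]] [[ 0.5547111   0.02500594  0.171     ]
 [ 0.55410704 -0.02405359  0.171     ]]
```

```bash
python3 -c "
from h import *
t,r=go((.611,.0045,.145),1.7,12);go((.611,.0045,.125),1.7,12,t,r)"
```

```text
[-0.0031 -0.0008  0.0188] [-0.0005  0.0048 -0.0007] rows 0.3 0.0
[-0.0042  0.      0.0196] [0. 0. 0.] rows 0.3 0.0
```

```bash
python3 jog.py '0 -.0008 .009 0 .005 0;-.003 -.0008 .0188 0 .005 0;-.003 -.0008 .0188 0 .005 0'; python3 jog.py '-.0012 0 .0055 0 0 0;-.0023 0 .011 0 0 0;-.0033 0 .0155 0 0 0;-.0033 0 .0155 0 0 0'
```

```text
time_s: 13.88
tcp_pos: [0.6117, 0.005, 0.1425]
ee_rot: [-3.12, -0.046, -0.327]
wrist_force: [0.7, 0.3, -2.9]
gripper_width: 0.624
gripper_force: 40.0
time_s: 14.38
tcp_pos: [0.6126, 0.0054, 0.1275]
ee_rot: [-3.12, -0.047, -0.33]
wrist_force: [-0.5, 1.5, -2.7]
gripper_width: 0.627
gripper_force: 40.0
```

```bash
python3 jog.py '-.0006 0 .003 0 0 0;-.0012 0 .006 0 0 0;-.0012 0 .006 0 0 0'
```

```text
time_s: 14.75
tcp_pos: [0.6128, 0.0053, 0.1216]
ee_rot: [-3.12, -0.047, -0.33]
wrist_force: [-1.0, -0.3, -1.8]
gripper_width: 0.633
gripper_force: 40.0
```

```bash
python3 jog.py '-.0021 .0008 .0098 0 0 0;-.0042 .0008 .0196 0 0 0;-.0062 .0008 .0294 0 0 0;-.0068 .0008 .032 0 0 0;-.0068 .0008 .032 0 0 0'; python3 jog.py '-.0003 0 .0015 0 0 0;-.0006 0 .003 0 0 0;-.0006 0 .003 0 0 0'
```

```text
time_s: 15.38
tcp_pos: [0.6129, 0.0046, 0.0888]
ee_rot: [-3.12, -0.047, -0.33]
wrist_force: [-0.0, -0.7, -1.7]
gripper_width: 0.627
gripper_force: 40.0
time_s: 15.75
tcp_pos: [0.6134, 0.0046, 0.0869]
ee_rot: [-3.12, -0.047, -0.332]
wrist_force: [-2.9, -0.4, 5.4]
gripper_width: 0.63
gripper_force: 40.0
```

```bash
python3 jog.py '0 0 0 0 0 0;0 0 0 0 0 0;0 0 0 0 0 0;0 0 0 0 0 0' .78; python3 jog.py '0 0 -.03 0 0 0;0 0 -.09 0 0 0;0 0 -.13 0 0 0;0 0 -.13 0 0 0'
python3 - <<'E'
from h import *
go((.636,-.2285,.17),-8.4,30)
E
```

```text
time_s: 16.25
tcp_pos: [0.6131, 0.0045, 0.0861]
ee_rot: [-3.12, -0.047, -0.331]
wrist_force: [0.4, -0.2, 0.9]
gripper_width: 0.78
gripper_force: 0.0
time_s: 16.75
tcp_pos: [0.5874, 0.0037, 0.2169]
ee_rot: [-3.119, -0.046, -0.341]
wrist_force: [0.1, 0.7, 0.2]
gripper_width: 0.782
gripper_force: 0.0
[0.0311 0.2337 0.0565] [-0.0647  0.3053  0.1649] rows 3.9 1.9
```

```bash
python3 jog.py '.031 .234 .0565 -.065 .305 .165;.031 .234 .0565 -.065 .305 .165;.031 .234 .0565 -.065 .305 .165;.031 .234 .0565 -.065 .305 .165;.031 .234 .0565 -.065 .305 .165;.031 .234 .0565 -.065 .305 .165' .8
python3 - <<'E'
from h import *
for n in("scene","top"):cv2.imwrite(f"pics/{n}5.png",env.grab_frame(n)[:,:,::-1])
go((.636,-.2285,.031),-8.4,30)
a=cv2.imread('pics/scene5.png')[160:280,220:340];b=cv2.imread('pics/top5.png')[120:240,220:340]
cv2.imwrite('pics/v5.png',cv2.resize(np.hstack([a,b]),(800,400),interpolation=cv2.INTER_CUBIC))
E
```

```text
time_s: 17.5
tcp_pos: [0.634, -0.2286, 0.1629]
ee_rot: [2.994, -0.221, 0.788]
wrist_force: [0.6, 0.3, -0.8]
gripper_width: 0.801
gripper_force: 0.0
[-0.0641  0.0005  0.1183] [0.0003 0.0076 0.0013] rows 2.2 0.0
```

View pics/v5.png

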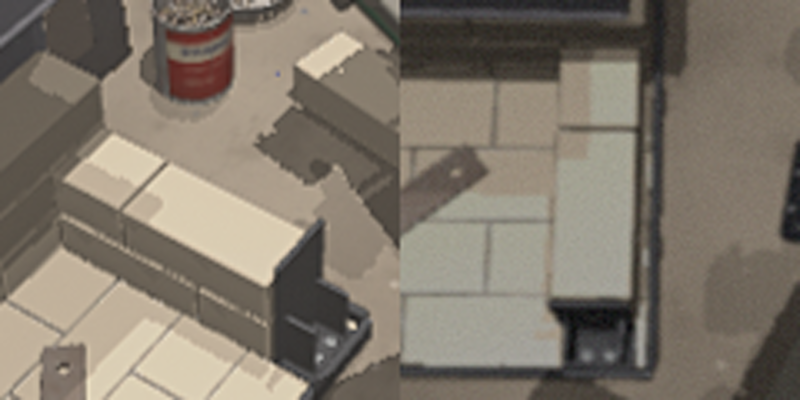

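```bash
python3 jog.py '-.064 .0005 .118 0 .0075 0;-.064 .0005 .118 0 .0075 0;-.064 .0005 .118 0 .0075 0;-.064 .0005 .118 0 .0075 0'; python3 jog.py '0 0 0 0 0 0;0 0 0 0 0 0;0 0 0 0 0 0;0 0 0 0 0 0;0 0 0 0 0 0;0 0 0 0 0 0' 0 50
python3 -c "
from h import *
t,r=go((.636,-.2285,.18));go((.62,.005,.19),1.7,30,t,r)"
```

```text
time_s: 18.1
tcp_pos: [0.6366, -0.228, 0.0282]
ee_rot: [2.991, -0.217, 0.799]
wrist_force: [-0.1, 0.3, 0.2]
gripper_width: 0.801
gripper_force: 0.0
time_s: 18.85
tcp_pos: [0.6378, -0.2298, 0.0308]
ee_rot: [2.989, -0.219, 0.804]
wrist_force: [-3.3, 3.2, 6.7]
gripper_width: 0.624
gripper_force: 50.0
[ 0.0732 -0.0009 -0.1281] [0. 0. 0.] rows 2.4 0.0
[-0.038  -0.2288 -0.0339] [ 0.0889 -0.0018 -0.1519] rows 3.8 0.9
```

```bash
python3 jog.py '.073 -.001 -.128 0 0 0;.073 -.001 -.128 0 0 0;.073 -.001 -.128 0 0 0;.073 -.001 -.128 0 0 0'; python3 jog.py '-.038 -.229 -.034 .089 -.002 -.152;-.038 -.229 -.034 .089 -.002 -.152;-.038 -.229 -.034 .089 -.002 -.152;-.038 -.229 -.034 .089 -.002 -.152;-.038 -.229 -.034 .089 -.002 -.152;-.038 -.229 -.034 .089 -.002 -.152;-.038 -.229 -.034 .089 -.002 -.152'
python3 -c "
from h import *
go((.668,.0062,.137),1.7,30)"
```

```text
time_s: 19.35
tcp_pos: [0.6376, -0.2297, 0.1809]
ee_rot: [2.985, -0.219, 0.806]
wrist_force: [0.5, 0.1, -1.2]
gripper_width: 0.632
gripper_force: 50.0
time_s: 20.23
tcp_pos: [0.6209, 0.004, 0.1874]
ee_rot: [-3.028, -0.042, -0.809]
wrist_force: [0.9, -0.2, -2.3]
gripper_width: 0.628
gripper_force: 50.0
[ 0.0157 -0.0009  0.0692] [ 0.001   0.0013 -0.0013] rows 1.1 0.0
```

```bash
python3 jog.py '.0157 -.001 .069 0 0 0;.0157 -.001 .069 0 0 0;.0157 -.001 .069 0 0 0;.0157 -.001 .069 0 0 0'; python3 jog.py '.0009 0 .0005 0 0 0;.0026 0 .0015 0 0 0;.0043 0 .0025 0 0 0;.0043 0 .0025 0 0 0'
```

```text
time_s: 20.72
tcp_pos: [0.6688, 0.007, 0.1369]
ee_rot: [-3.027, -0.043, -0.811]
wrist_force: [0.2, 0.5, -1.8]
gripper_width: 0.624
gripper_force: 50.0
time_s: 21.22
tcp_pos: [0.6741, 0.0078, 0.1358]
ee_rot: [-3.027, -0.045, -0.81]
wrist_force: [0.4, -0.3, -2.9]
gripper_width: 0.628
gripper_force: 50.0
```

```bash
python3 jog.py '.0009 0 .0005 0 0 0;.0017 0 .001 0 0 0;.0026 0 .0015 0 0 0;.0026 0 .0015 0 0 0'
```

```text
time_s: 21.72
tcp_pos: [0.677, 0.0078, 0.1356]
ee_rot: [-3.027, -0.045, -0.81]
wrist_force: [1.0, -0.4, -2.6]
gripper_width: 0.63
gripper_force: 50.0
```

```bash
python3 jog.py '.0009 0 .0005 0 0 0;.0017 0 .001 0 0 0;.0017 0 .001 0 0 0'
```

```text
time_s: 22.1
tcp_pos: [0.6789, 0.0078, 0.1356]
ee_rot: [-3.027, -0.045, -0.81]
wrist_force: [0.1, 0.9, -3.1]
gripper_width: 0.628
gripper_force: 50.0
```

```bash
python3 jog.py '.0009 .0013 .0005 0 0 0;.0017 .0013 .001 0 0 0;.0017 .0013 .001 0 0 0'
```

```text
time_s: 22.48
tcp_pos: [0.6809, 0.0065, 0.1355]
ee_rot: [-3.028, -0.044, -0.81]
wrist_force: [-0.2, -0.2, -2.1]
gripper_width: 0.626
gripper_force: 50.0
```

```bash
python3 jog.py '.0009 0 .0005 0 0 0;.0017 0 .001 0 0 0;.0017 0 .001 0 0 0'
```

```text
time_s: 22.85
tcp_pos: [0.6811, 0.0067, 0.1347]
ee_rot: [-3.029, -0.045, -0.805]
wrist_force: [-7.9, -0.6, 1.9]
gripper_width: 0.626
gripper_force: 50.0
```

```bash
python3 jog.py '-.0017 0 -.001 0 0 0;-.003 0 -.0017 0 0 0;-.003 0 -.0017 0 0 0'; python3 jog.py '-.001 0 .0017 0 0 0;-.002 0 .0035 0 0 0;-.0028 0 .0048 0 0 0;-.0028 0 .0048 0 0 0'
```

```text
time_s: 23.22
tcp_pos: [0.6795, 0.0066, 0.1356]
ee_rot: [-3.027, -0.045, -0.81]
wrist_force: [0.0, 0.0, -2.2]
gripper_width: 0.627
gripper_force: 50.0
time_s: 23.72
tcp_pos: [0.6793, 0.0066, 0.1297]
ee_rot: [-3.028, -0.045, -0.809]
wrist_force: [0.8, -1.2, -2.8]
gripper_width: 0.624
gripper_force: 50.0
```

```bash
python3 jog.py '-.0005 0 .0009 0 0 0;-.001 0 .0018 0 0 0;-.001 0 .0018 0 0 0'
```

```text
time_s: 24.1
tcp_pos: [0.6796, 0.0065, 0.1285]
ee_rot: [-3.027, -0.045, -0.811]
wrist_force: [-5.1, 0.0, 4.2]
gripper_width: 0.626
gripper_force: 50.0
```

```bash
python3 jog.py '0 0 0 0 0 0;0 0 0 0 0 0;0 0 0 0 0 0;0 0 0 0 0 0' .78; python3 jog.py '0 0 -.03 0 0 0;0 0 -.09 0 0 0;0 0 -.13 0 0 0;0 0 -.13 0 0 0'
python3 - <<'E'
from h import *
go((.421,.155,.17),-9.4,0)
E
```

```text
time_s: 24.6
tcp_pos: [0.6795, 0.0066, 0.1279]
ee_rot: [-3.027, -0.045, -0.81]
wrist_force: [-0.6, -0.1, 0.4]
gripper_width: 0.779
gripper_force: 0.0
time_s: 25.1
tcp_pos: [0.6152, 0.0046, 0.244]
ee_rot: [-3.025, -0.045, -0.818]
wrist_force: [0.4, 0.1, -0.6]
gripper_width: 0.779
gripper_force: 0.0
[-0.2021 -0.156  -0.03  ] [-0.0507 -0.5264  0.189 ] rows 4.1 3.0
```

```bash
python3 jog.py '-.202 -.156 -.03 -.0507 -.5264 .189;-.202 -.156 -.03 -.0507 -.5264 .189;-.202 -.156 -.03 -.0507 -.5264 .189;-.202 -.156 -.03 -.0507 -.5264 .189;-.202 -.156 -.03 -.0507 -.5264 .189;-.202 -.156 -.03 -.0507 -.5264 .189;-.202 -.156 -.03 -.0507 -.5264 .189' .85
python3 - <<'E'
from h import *
for n in("scene","top"):cv2.imwrite(f"pics/{n}6.png",env.grab_frame(n)[:,:,::-1])
go((.421,.155,.028),-9.4,0)
a=cv2.imread('pics/scene6.png')[160:280,220:340];b=cv2.imread('pics/top6.png')[120:240,220:340]
cv2.imwrite('pics/v6.png',cv2.resize(np.hstack([a,b]),(800,400),interpolation=cv2.INTER_CUBIC))
E
```

```text
time_s: 25.98
tcp_pos: [0.4214, 0.1547, 0.1659]
ee_rot: [3.131, -0.258, -0.007]
wrist_force: [0.1, 0.5, 1.9]
gripper_width: 0.849
gripper_force: 0.0
[ 0.0003 -0.0004  0.14  ] [ 0.0004  0.0042 -0.0012] rows 2.2 0.0
```

```bash
python3 jog.py '0 0 .139 0 .004 0;0 0 .139 0 .004 0;0 0 .139 0 .004 0;0 0 .139 0 .004 0'; python3 jog.py '0 0 0 0 0 0;0 0 0 0 0 0;0 0 0 0 0 0;0 0 0 0 0 0;0 0 0 0 0 0;0 0 0 0 0 0' 0 40
python3 -c "
from h import *
t,r=go((.421,.155,.205));go((.575,.0035,.20),1.7,0,t,r)"
```

```text
time_s: 26.58
tcp_pos: [0.4196, 0.1548, 0.0269]
ee_rot: [3.13, -0.258, -0.004]
wrist_force: [0.2, 1.1, -0.3]
gripper_width: 0.85
gripper_force: 0.0
time_s: 27.32
tcp_pos: [0.4206, 0.1555, 0.0283]
ee_rot: [-3.131, 0.257, -0.002]
wrist_force: [-0.5, -0.5, 11.2]
gripper_width: 0.625
gripper_force: 40.0
[ 0.0008  0.0003 -0.1747] [0. 0. 0.] rows 2.8 0.0
[0.1766 0.1244 0.0052] [-0.0004 -0.0015 -0.1934] rows 3.5 1.0
```

```bash
python3 jog.py '0 0 -.175 0 0 0;0 0 -.175 0 0 0;0 0 -.175 0 0 0;0 0 -.175 0 0 0'; python3 jog.py '.1766 .1244 .005 0 -.0015 -.193;.1766 .1244 .005 0 -.0015 -.193;.1766 .1244 .005 0 -.0015 -.193;.1766 .1244 .005 0 -.0015 -.193;.1766 .1244 .005 0 -.0015 -.193;.1766 .1244 .005 0 -.0015 -.193'
python3 -c "
from h import *
go((.5828,.0037,.152),1.7,0)"
```

```text
time_s: 27.82
tcp_pos: [0.4219, 0.156, 0.2061]
ee_rot: [-3.128, 0.257, -0.01]
wrist_force: [0.4, -0.2, -2.3]
gripper_width: 0.626
gripper_force: 40.0
time_s: 28.58
tcp_pos: [0.5721, 0.0039, 0.1955]
ee_rot: [3.141, 0.045, -0.008]
wrist_force: [-0.5, 0.6, -0.7]
gripper_width: 0.631
gripper_force: 40.0
[0.0109 0.0005 0.0454] [ 0.0001  0.0052 -0.001 ] rows 0.7 0.0
```

```bash
python3 jog.py '.0109 .0005 0 0 .005 0;.0109 .0005 .02 0 .005 0;.0109 .0005 .022 0 .005 0;.0109 .0005 .022 0 .005 0'; python3 -c "
from h import *
go((.5828,.0037,.152),1.7,0)"
```

```text
time_s: 29.08
tcp_pos: [0.5843, 0.0038, 0.1748]
ee_rot: [3.141, 0.047, 0.003]
wrist_force: [0.1, -0.3, -0.7]
gripper_width: 0.63
gripper_force: 40.0
[-0.0016  0.0001  0.0248] [ 0.0004 -0.002   0.    ] rows 0.4 0.0
```

```bash
python3 jog.py '-.0016 0 0 0 -.002 0;-.0016 0 .006 0 -.002 0;-.0016 0 .011 0 -.002 0;-.0016 0 .011 0 -.002 0'; python3 jog.py '0 0 .005 0 0 0;0 0 .01 0 0 0;0 0 .01 0 0 0'
```

```text
time_s: 29.58
tcp_pos: [0.5823, 0.0033, 0.1629]
ee_rot: [3.141, 0.045, -0.002]
wrist_force: [-0.2, 0.7, -0.7]
gripper_width: 0.628
gripper_force: 40.0
time_s: 29.95
tcp_pos: [0.5823, 0.0033, 0.1529]
ee_rot: [3.141, 0.046, -0.002]
wrist_force: [0.1, 0.6, -1.2]
gripper_width: 0.63
gripper_force: 40.0
```

```bash
python3 jog.py '0 0 .005 0 0 0;0 0 .010 0 0 0;0 0 .01 0 0 0'
```

```text
time_s: 30.32
tcp_pos: [0.5824, 0.0033, 0.143]
ee_rot: [3.141, 0.046, -0.001]
wrist_force: [-0.6, 0.4, -0.7]
gripper_width: 0.627
gripper_force: 40.0
```

```bash
python3 jog.py '0 0 .006 0 0 0;0 0 .012 0 0 0;0 0 .015 0 0 0;0 0 .015 0 0 0'; python3 jog.py '0 0 .0015 0 0 0;0 0 .003 0 0 0;0 0 .003 0 0 0'
```

```text
time_s: 30.82
tcp_pos: [0.5825, 0.0033, 0.1282]
ee_rot: [3.141, 0.046, -0.001]
wrist_force: [0.3, -0.3, -1.7]
gripper_width: 0.627
gripper_force: 40.0
time_s: 31.2
tcp_pos: [0.5828, 0.0033, 0.1261]
ee_rot: [3.141, 0.045, 0.001]
wrist_force: [-2.1, 0.7, 4.3]
gripper_width: 0.628
gripper_force: 40.0
```

Landed; release, retreat up and back, and look.

```bash
python3 jog.py '0 0 0 0 0 0;0 0 0 0 0 0;0 0 0 0 0 0;0 0 0 0 0 0' .78; python3 jog.py '0 0 -.03 0 0 0;0 0 -.09 0 0 0;0 0 -.13 0 0 0;-.05 .05 -.15 0 0 0;-.1 .1 -.15 0 0 0;-.15 .2 -.15 0 0 0;-.15 .25 -.15 0 0 0;-.15 .3 -.15 0 0 0;-.15 .3 -.15 0 0 0;-.15 .3 -.15 0 0 0'
python3 - <<'E'
from h import *
for n in("scene","top"):cv2.imwrite(f"pics/{n}7.png",env.grab_frame(n)[:,:,::-1])
a=cv2.imread('pics/scene7.png')[160:280,220:340];b=cv2.imread('pics/top7.png')[120:240,220:340]
cv2.imwrite('pics/v7.png',cv2.resize(np.hstack([a,b]),(800,400),interpolation=cv2.INTER_CUBIC))
E
```

```text
time_s: 31.7
tcp_pos: [0.5827, 0.0033, 0.1254]
ee_rot: [3.141, 0.046, -0.0]
wrist_force: [-0.3, 0.6, -0.8]
gripper_width: 0.778
gripper_force: 0.0
time_s: 32.95
tcp_pos: [0.4409, -0.3031, 0.2755]
ee_rot: [3.141, 0.04, -0.0]
wrist_force: [-0.3, 0.8, 0.7]
gripper_width: 0.78
gripper_force: 0.0
```

View pics/v7.png

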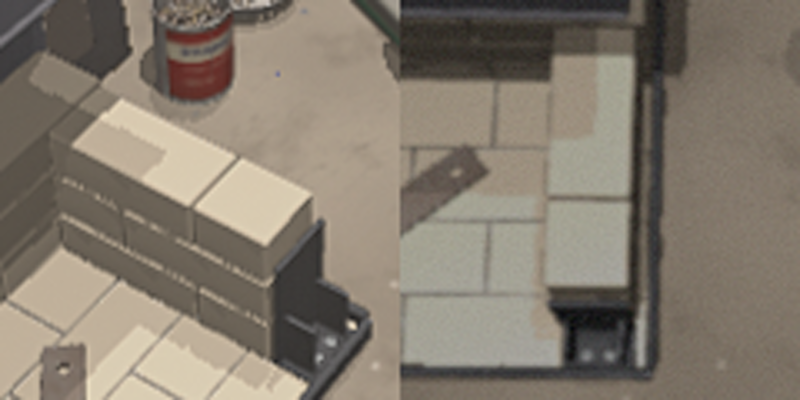

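The picture shows both courses laid in running bond. The third-course joint (scene crop, about 195, 210) sits over the middle of the whole brick below. The sides look flush, and the tin and steel piece have not moved.

```bash
python3 -c "
from rig import env
print(env.hand_in())"
```

```text
the job is handed in; nothing more can be done
None
```

I laid both courses in running bond and handed the job in at about 33 s on the clock; the hand-in gave no verdict, but the last pictures show all four bricks seated and flush to within about 1 mm.

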